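Unstack the stained culture vessels onto their instruments

TASK

The stained culture vessels have been carried over in one stack: take it apart from the top down, one vessel at a time, and set each vessel, standing flat and the right way up, in the middle of the instrument that handles it next: the small dish over the lens of the imager, the larger dish on the counting light box, the flask on the rocking shaker and the four-well dish on the warming plate. Keep the vessels level and put them down rather than dropping them, and leave the tube rack and the reagent bottle where they stand.

Things in the scene. Friction and masses are not known exactly. Their poses are not given: they have to be found in the camera images.
- dish35_mid (a point): Small round culture dish with its lid on, clear plastic with a purple stained floor, 38 mm across and 11 mm high, at the top of the stack (on the middle of the larger dish). This point is its centre, half-way up; z is its upward axis.
- dish60_mid (a point): Larger round culture dish with its lid on, clear plastic with a purple stained floor, 60 mm across and 15 mm high, lying on the flask under the small dish. This point is its centre, half-way up; z is its upward axis.
- flask_mid (a point): Flat culture flask on its broad side under the round dishes, clear plastic with a purple stained floor: box-shaped body 72 mm long (x), 54 wide (y), 24 high; neck and white 24 mm screw cap reach 28 mm further at its +x end. This point is the centre of the body alone, half-way up (what belongs in the middle of the mat); z is up.
- fourwell_mid (a point): Square four-well dish with its lid on, clear plastic with four round purple stained wells, 66 x 66 mm and 17 mm high, at the bottom of the stack, on the bench. This point is its centre, half-way up; x and y run along its sides, z is up.
- imager_top (a point): Compact inverted imager, fixed to the bench: white box 150 x 140 mm with a flat black stage 126 x 122 mm on top, 95 mm above the bench, a round steel-rimmed glass window of 54 mm in the middle of it with the lens beneath, and a sloping screen on the +x side, all of it lower than the stage. This point is the middle of the window, on the surface; x and y run along the stage's sides (x towards the screen).
- lightbox_top (a point): Counting light box, fixed to the bench: low dark grey slab 190 x 150 mm with a white opal pane 130 x 130 mm marked with a square counting grid, its surface 32 mm above the bench; a small switch and display strip beyond the pane's +x edge. This point is the middle of the pane, on the surface; x and y run along its sides.
- rocker_top (a point): Rocking shaker, switched off, its tray locked level and fixed: white housing with a knob and display on the +x side, above it an aluminium tray 170 x 150 mm with a black dimpled rubber mat whose flat surface lies 100 mm above the bench, inside a rim 6 mm higher than the mat. This point is the middle of the mat, on the surface; x runs along the tray's longer side, y along its shorter side.
- warmer_top (a point): Warming plate, cold, fixed to the bench: bare square aluminium plate 140 x 140 mm, its surface 65 mm above the bench, on a white housing with a display between two black knobs beyond the plate's +x edge, all of them lower than the plate. This point is the middle of the plate, on the surface; x and y run along its sides.
- rack_mid (a point): Dark blue tube rack 104 x 56 mm with five white-capped sample tubes, 87 mm high overall, loose on the bench to one side of the stack: leave it alone. This point is its centre, half-way up; its long side lies along x.
- bottle_mid (a point): Round reagent bottle with a blue cap and paper label, 60 mm across and 105 mm high, loose on the bench on the other side of the stack: leave it alone. This point is its centre, half-way up.
Things that resemble listed ones, but are neither listed nor needed, are in the scene too. What is shaped like the part that bears fourwell_mid but turquoise or yellow is not meant.

How it is judged:
By the outcome, as a careful person would: the job done as asked, in the order asked, and still so for the second after the job is handed in, with the robot touching nothing.
It also fails if it takes over 125 s, if anything falls off the work surface, if the arm or the gripper's body presses on something with over 40 N, if the wrist force passes 120 N, or if a joint passes its speed limit or range.

ROBOT

A 7-joint arm with a two-finger parallel gripper is mounted at the origin on the work surface. World frame = base frame: x ahead of the robot, y to its left, z up, the work surface at z = 0. Lengths are in m, angles in rad, forces in N, time in s.
With the tool pointing down it reaches from about 0.4 to 0.875 m from the base axis. Payload 19.3 kg.
Tool frame: the origin (TCP) lies between the finger pads; the fingertips stand 17 mm ahead of it and the grasp point (between the pads) lies 2 mm behind it; z points along the fingers, x is the direction in which the jaws open and shut, and the axes are right-handed (so a half turn about z gives the same grasp; the last joint's range is limited). The gripper opens to 85 mm and grips with 20 to 120 N. Pads are 22 mm wide; open, the fingers measure 114 mm over their backs; the gripper's body (76 mm by 85 mm) begins 54 mm behind the grasp point. The pads swing forward as they close: fully open they stand 13 mm farther back than shut.
Start: joints at [1.178, 0.521, -0.036, 1.599, 0.021, 1.021, -0.113], TCP at [0.198, -0.593, 0.248] pointing down, gripper open.
Joint ranges: [-2.91, 2.91], [-0.3, 2.13], [-1.5, 1.42], [0.17, 2.43], [-1.26, 4.41], [0.16, 1.93], [-2.52, 2.52]. Speed limits (rad/s): [1.89, 1.89, 2.39, 2.39, 3.01, 3.01, 3.01].

INTERFACE

Orientations are given as [roll, pitch, yaw] about the fixed x, y, z axes, in that order (R = Rz(yaw) Ry(pitch) Rx(roll)).
In Python, from workcell import bot gives the robot as it stands. The module is installed in compiled form; this text tells all that it offers.
- The arm moves only by the tool arm_command, never from a script. Its argument "targets" is a list of rows, each a list of 6 numbers: the shift along the tool's x, y, z in mm, then the turn, a rotation vector about the tool's x, y, z in degrees. In form: [[x, y, z, wx, wy, wz], ...]. A call has 1 to 8 rows; each row shifts and turns the pose as measured when the row begins, along the tool's axes as they then stand; what a row does not reach is not made up. A row lasts 1/10 s, in which the tool goes at most 50 mm and 8.59 degrees, less where a joint would pass 70% of its speed; a pose out of reach is approached as far as the arm can. A call is refused whole if a number of a shift passes 50 or a number of a turn 8.59, either way. A call with a gripper value outside its range is refused whole. "grip" is the opening in per cent of the stroke, from 0 (shut) to 100 (fully open), set as the call begins (left out, the last holds). The fingers move at their own pace and stop on an object; "grip_force" is the grip in N (left out, the last holds). Time passes only in rows, so rows that do not move let the fingers close. It gives the time, the measured TCP pose, the force and the opening at its end, in the units of the state.
- bot.observe(): the state, without advancing time (a new reading comes with each control period).
- bot.grab_frame(name): name is "scene" or "top" or "wrist"; returns a dict with "color" (420x560x3 uint8, red, green, blue), "depth" (420x560 float32, m along the optical axis (not along the pixel's ray), 0 where there is no reading), "fov_y" (degrees; the focal length in pixels is half the picture's height over the tangent of half this angle, whatever the lens; pixels are square), "cx", "cy" (the principal point, pixels), "R" (3x3) and "t" (3): a world point X has camera coordinates R X + t; the wrist camera has in their place "hand_eye" (4x4, takes a point from camera to tool coordinates, whose origin is the TCP and whose axes are the tool frame's). Camera axes: x right, y down, z forward; pixel columns grow to the right and rows downward; lengths in m; the calibration is good to about 2 mm. The wrist camera is an equidistant fisheye: a pixel r from the principal point sees the ray r / f radians off the axis. A picture is of the moment at which its call begins: read the wrist's pose just before it.
- bot.job_done(): hands the job in, once; it reports no verdict.
The state is a dict: "clock": time; "qpos": joint angles; "qd": joint speeds; "joint_efforts": joint torques, N m; "position": TCP position; "tool_rot": TCP orientation; "force": force on the tool from outside, world axes, zero at the start; "moment": the same for the moment, N m; "grip_width": finger opening in m.
Only numpy, scipy, OpenCV 4.12 (cv2) and the standard library are available. Lean on these libraries where they do the work, as an engineer would, in place of code of your own. Each camera call takes 0.05 s, during which the arm holds its last target. There are 200 camera calls.

## Working session

There is one attempt and no reset: what is moved stays moved. The work goes in short steps, Python scripts to look and compute and a tool call to move; the robot and the scene stay as the last step left them, time stands still between calls to the robot, and variables do not carry over. Pictures are saved under pics/ and viewed, about 12 in all and at most 16, crops included, and the job is handed in when it is done.

Besides the shell and the picture viewer there is one more tool, called after "Emit:" as name(argument=value, ...), one argument or row to a line, values as JSON. arm_command: Moves the arm, as the interface text tells. Its arguments: {"type":"object","properties":{"targets":{"type":"array"},"grip":{"type":"number"},"grip_force":{"type":"number"}},"required":["targets"]}

```bash
mkdir -p pics; ls
cat > h.py <<'E'
import numpy as np, cv2
from workcell import bot
def grab(n,save=None):
    f=bot.grab_frame(n)
    if save: cv2.imwrite('pics/'+save,cv2.cvtColor(f['color'],cv2.COLOR_RGB2BGR))
    np.save('pics/_'+n+'.npy',f,allow_pickle=True)
    return f
def load(n): return np.load('pics/_'+n+'.npy',allow_pickle=True).item()
def foc(f): return f['color'].shape[0]/2/np.tan(np.radians(f['fov_y'])/2)
def cast(f,u,v,z):
    R,t=np.array(f['R']),np.array(f['t']);F=foc(f)
    d=R.T@np.array([(u-f['cx'])/F,(v-f['cy'])/F,1]);c=-R.T@t
    return c+d*(z-c[2])/d[2]
def cloud(f):
    F=foc(f);D=f['depth'];v,u=np.mgrid[:D.shape[0],:D.shape[1]]
    P=np.stack([(u-f['cx'])/F*D,(v-f['cy'])/F*D,D],-1)
    P=(P-np.array(f['t']))@np.array(f['R']); P[D==0]=np.nan
    return P
E
python3 - <<'E'
from h import *
for n in('scene','top','wrist'):
    f=grab(n,n+'0.png'); print(n,f['fov_y'],f['cx'],f['cy'],f.get('hand_eye'))
    if 'R' in f: print(-np.array(f['R']).T@f['t'])
print(bot.observe())
E
```

```text
pics
scene 42.9831115646439 279.0116585541433 215.786105463653 None
[1.40965672 0.35032204 0.96280342]
top 46.370946475078114 281.09768247333415 205.5322148189666 None
[ 0.30854381 -0.01712405  1.1053166 ]
wrist 65.70646984690485 280.9290606715731 204.09810955963005 [[ 9.99999258e-01  9.39785615e-04 -7.75291559e-04 -6.72945780e-04]
 [-6.59409149e-04  9.52609473e-01  3.04195263e-01 -7.76042662e-02]
 [ 1.02442842e-03 -3.04194526e-01  9.52609385e-01 -1.24946139e-01]
 [ 0.00000000e+00  0.00000000e+00  0.00000000e+00  1.00000000e+00]]
{'clock': 0.15, 'qpos': array([ 1.17783729,  0.52188594, -0.03632082,  1.59988273,  0.02117654,
        1.02109465, -0.11280378]), 'qd': array([ 6.09736318e-04, -1.72890630e-05,  1.27560865e-03, -1.66447231e-03,
        1.81779272e-03,  1.22302579e-03,  6.91438399e-04]), 'joint_efforts': array([ 3.21098378e-03, -9.27386355e+01,  1.98099151e+00, -3.70055258e+01,
        1.79709296e-02,  6.24965964e-03, -1.09230666e-04]), 'position': array([ 0.19813715, -0.59250382,  0.24785046]), 'tool_rot': array([ 3.14154954e+00,  8.85760138e-04, -1.24807131e+00]), 'force': array([-1.25562108, -0.06176087, -0.06555114]), 'moment': array([ 0.06000743, -0.00463954,  0.01054318]), 'grip_width': 0.08551690648649907}
```

View pics/top0.png

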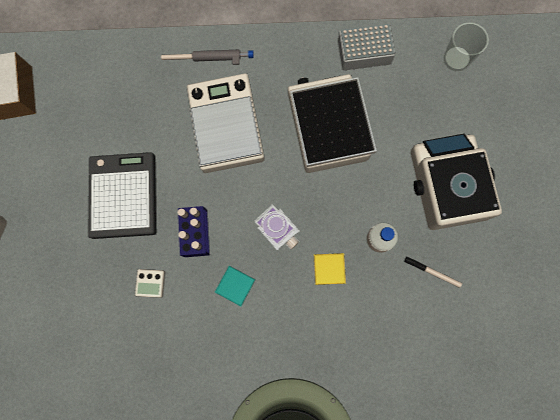

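View pics/scene0.png

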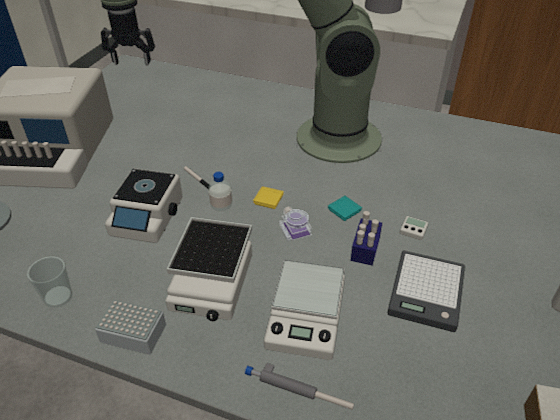

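The top view shows the stack at (276,227), imager at (458,185), rocker at (332,120), warmer at (225,130), light box at (123,200), rack at (194,231) and bottle at (383,237). The scene view agrees with it.

Run:
```python
from h import *
f=load('top');P=cloud(f);Z=P[...,2];c=f['color'].astype(int)
V=c.max(2);S=V-c.min(2)
def rect(m,box,z,name):
    k=np.zeros(m.shape,np.uint8);u0,v0,u1,v1=box;k[v0:v1,u0:u1]=m[v0:v1,u0:u1]
    k=cv2.morphologyEx(k,cv2.MORPH_CLOSE,np.ones((9,9)));k=cv2.morphologyEx(k,cv2.MORPH_OPEN,np.ones((5,5)))
    cs=max(cv2.findContours(k,0,2)[0],key=cv2.contourArea)[:,0]
    W=np.array([cast(f,u,v,z)[:2] for u,v in cs]).astype(np.float32)
    r=cv2.minAreaRect(W*1000);zz=np.nanmedian(Z[k>0])
    print(name,np.round(r[0],1),np.round(r[1],1),'ang',round(r[2],1),'z',round(zz*1000,1))
rect(V<60,(410,140,510,230),.095,'imager stage')
rect((abs(Z-.095)<.006),(410,130,510,230),.095,'imager Z')
rect(V<60,(285,75,380,170),.1,'mat')
rect((abs(Z-.103)<.008),(285,70,380,175),.103,'rocker Z')
rect((abs(Z-.065)<.006),(180,70,270,175),.065,'warmer Z')
rect((V>150),(85,165,158,240),.032,'pane')
rect(Z>.02,(80,145,165,245),.032,'lightbox Z')
# window
for n,b in(('rack',(170,195,215,265)),('bottle',(360,215,405,260)),('stack',(245,195,310,255))):
    q=P[b[1]:b[3],b[0]:b[2]].reshape(-1,3);q=q[q[:,2]>.01]
    print(n,np.round(np.nanpercentile(q,[1,50,99],axis=0)*1000,0).tolist())
k=np.asarray((c[...,2]-c[...,0]>60)&(c[...,2]>100),np.uint8);k[:,:360]=0;k[:210]=0
v,u=np.nonzero(k);print('bluecap',u.mean(),v.mean(),cast(f,u.mean(),v.mean(),.105))
print('window',cast(f,463.5,185,.095))
a=f['color'][175:285,180:420];a=cv2.resize(a,None,fx=3.3,fy=3.3,interpolation=2)
cv2.imwrite('pics/c1.png',a[...,::-1])
np.set_printoptions(linewidth=250)
print((Z[200:255:3,250:305:3]*1000).round())
```

```text
imager stage [ 541.6 -373.6] [147.  133.2] ang 8.8 z 94.9
imager Z [ 528.8 -371.5] [144.2 134.4] ang 9.1 z 94.9
mat [ 692.8 -104.3] [191.3 141.4] ang 10.2 z 100.6
rocker Z [ 676.4 -107.3] [174.1 151.4] ang 10.2 z 100.9
warmer Z [676.1 128.4] [141.2 139.8] ang 9.9 z 65.8
pane [532.  373.9] [131.2 130.6] ang 1.5 z 32.9
lightbox Z [545.1 368.8] [190.1 151.4] ang 2.0 z 32.1
rack [[403.0, 176.0, 15.0], [454.0, 200.0, 53.0], [507.0, 232.0, 90.0]]
bottle [[402.0, -235.0, 16.0], [426.0, -201.0, 74.0], [458.0, -179.0, 108.0]]
stack [[417.0, -24.0, 14.0], [456.0, 18.0, 54.0], [504.0, 61.0, 71.0]]
bluecap 387.3178294573643 233.2093023255814 [ 0.43149481 -0.20800579  0.105     ]
window [ 0.52972338 -0.37451352  0.095     ]
[[ 1.  2. -1. -1. -3.  1. -2.  1.  1.  3.  1.  3. -0.  1. -0.  0.  2.  3.  2.]
 [ 2.  2.  3.  2. -0.  1. -0. -3.  1.  5. -3.  2.  2.  5.  2.  1.  3. -3.  5.]
 [ 1.  2. -1. -2. -2.  4.  0. 43. 42.  1.  3.  1.  3. -0.  4.  3. -2.  1.  5.]
 [ 4. -2.  3.  2.  0. -1. 39. 39. 39. 40. 16.  2.  0.  1.  4. -0.  3.  2.  3.]
 [-1. -1. -1.  1.  1. 42. 39. 55. 56. 57. 58. 22.  2.  0. -2. -
[... 422 characters left out ...]
1. -0. 17. 57. 55. 67. 69. 68. 66. 57. 56. nan 38. 13. 18. -1.  2.]
 [ 2.  2.  1.  3. -2. 56. 55. 54. 58. 54. 57. 57. 39. 42. 36. 17.  0.  0.  0.]
 [-0. -1. -3. -0. -0.  2. 55. 58. 57. 57. 59. 42. 40. 40. 20.  1.  1.  2.  2.]
 [ 1.  6.  2.  2. -2. -1. 16. 17. 40. 42. 44. 40. 38. 38. 39. 45. -2. -4. -0.]
 [ 1.  4. -2.  2.  0. -2. -3. 22. 19. 42. 34. 41.  1. 41. 43. 40. 36. -1. nan]
 [-0.  0. -1.  1.  1.  1.  2. -2. 18. 18. 17. -1.  4. 38. 47. 33. -2.  0. -0.]
 [ 3. -2.  1.  4.  2.  3.  2. -0.  7. 21.  0. -2.  1.  0. 35.  1. -3.  1.  2.]
 [ 0.  3. -0.  2.  2.  3. -3.  0.  2. -2.  1.  5.  1. -2. -2. -0.  2.  2. -1.]
 [ 1. -1.  0. -1.  3.  4.  0. -1.  2.  1.  2. -1. -3.  2.  4.  3.  0. -2. -2.]]
```

View pics/c1.png

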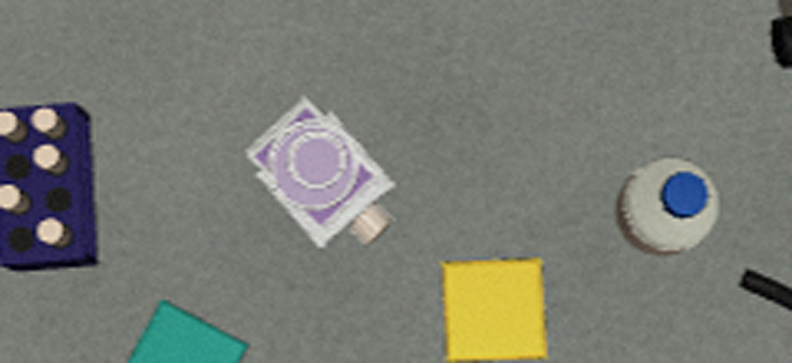

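The crop shows the stack layers: small dish at about (318,160), large dish beneath it, flask with its cap at lower right (370,222), and the four-well dish at the bottom. Depth gives tops at 17, 41, 56 and 67 mm, as expected. I'm moving over the stack now.

Emit:
arm_command(
  targets=[
    [-16, -43, 0, 0, 0, 0],
    [-16, -43, 0, 0, 0, 0],
    [-16, -43, 0, 0, 0, 0],
    [-16, -43, 0, 0, 0, 0],
    [-16, -43, 0, 0, 0, 0],
    [-16, -43, 0, 0, 0, 0],
    [-16, -43, 0, 0, 0, 0],
  ],
  grip=60,
  grip_force=30,
)

```text
clock: 0.85
position: [0.4504, -0.3887, 0.2458]
tool_rot: [3.138, 0.002, -1.26]
force: [0.2, -0.4, 1.0]
grip_width: 0.0514
```

Emit:
arm_command(
  targets=[
    [-46, -17, 0, 0, 0, 0],
    [-46, -17, 0, 0, 0, 0],
    [-46, -17, 0, 0, 0, 0],
    [-46, -17, 0, 0, 0, 0],
    [-46, -17, 0, 0, 0, 0],
    [-46, -17, 0, 0, 0, 0],
    [-46, -17, 0, 0, 0, 0],
    [-46, -17, 0, 0, 0, 0],
  ],
)

```text
clock: 1.65
position: [0.4685, 0.0111, 0.2447]
tool_rot: [3.139, 0.002, -1.259]
force: [1.3, -0.5, 1.1]
grip_width: 0.0512
```

```bash
cat >> h.py <<'E'
from scipy.spatial.transform import Rotation as Ro
def tool(): 
    s=bot.observe(); return Ro.from_euler('xyz',s['tool_rot']).as_matrix(),np.array(s['position'])
def wgrab(save=None):
    Rt,p=tool(); f=grab('wrist',save); H=np.array(f['hand_eye'])
    f['Rc']=Rt@H[:3,:3]; f['c']=Rt@H[:3,3]+p; f['F']=foc(f); return f
def wrays(f,u,v):
    x=(np.asarray(u,float)-f['cx']);y=(np.asarray(v,float)-f['cy']);r=np.hypot(x,y)+1e-9;th=r/f['F']
    return np.stack([x/r*np.sin(th),y/r*np.sin(th),np.cos(th)],-1)
def wcast(f,u,v,z):
    d=wrays(f,u,v)@f['Rc'].T; return f['c']+d*((z-f['c'][2])/d[...,2])[...,None]
def wcloud(f):
    D=f['depth'];v,u=np.mgrid[:D.shape[0],:D.shape[1]];d=wrays(f,u,v)
    P=d/d[...,2:]*D[...,None]; P=P@f['Rc'].T+f['c'];P[D==0]=np.nan; return P
def go(x,y,z,yaw=None):
    R,p=tool();d=R.T@(np.array([x,y,z])-p)*1000
    r=np.zeros(3)
    if yaw is not None:
        r=np.degrees(Ro.from_matrix(R.T@Ro.from_euler('xyz',[np.pi,0,np.radians(yaw)]).as_matrix()).as_rotvec())
    print('shift',d.round(1),'turn',r.round(2),'rows',round(max(np.linalg.norm(d)/45,np.linalg.norm(r)/8),1))
E
python3 - <<'E'
from h import *
f=wgrab('w1.png');P=wcloud(f);Z=P[...,2];np.save('pics/P.npy',P)
def rect(lo,hi,n):
    m=((Z>lo)&(Z<hi)&(abs(P[...,0]-.46)<.07)&(abs(P[...,1]-.015)<.08)).astype(np.uint8)
    m=cv2.morphologyEx(m,cv2.MORPH_OPEN,np.ones((3,3)))
    c=cv2.findContours(m,0,2)[0]
    if not c: print(n,'none');return
    c=max(c,key=cv2.contourArea)[:,0]
    W=P[c[:,1],c[:,0],:2]*1000;W=W[~np.isnan(W[:,0])].astype(np.float32)
    print(n,m.sum(),cv2.minAreaRect(W),cv2.minEnclosingCircle(W), np.median(Z[m>0]))
rect(.062,.075,'d35');rect(.05,.075,'d60');rect(.034,.075,'flask');rect(.011,.08,'four')
E
```

```text
d35 1156 ((463.14544677734375, 20.904552459716797), (37.73526382446289, 36.3270149230957), 28.76862335205078) ((463.1018981933594, 21.091733932495117), 18.981332778930664) 0.06646939718141792
d60 2695 ((462.08502197265625, 24.019386291503906), (58.757667541503906, 58.59611511230469), 59.318023681640625) ((461.7492980957031, 24.22922134399414), 29.946399688720703) 0.05630889346762319
flask 4223 ((453.4541320800781, 16.430755615234375), (100.54331970214844, 58.80867004394531), 42.29051208496094) ((456.1181640625, 17.42089080810547), 53.18385314941406) 0.05519319587102267
four 4769 ((454.4529724121094, 15.831645965576172), (101.35264587402344, 66.06409454345703), 38.956539154052734) ((455.4396667480469, 18.160648345947266), 53.374000549316406) 0.05479841484159492
```

View pics/w1.png

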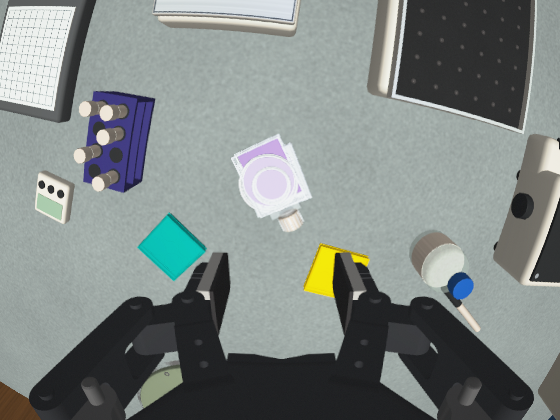

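The wrist view shows the stack at (270,185), clear all round, with fingertips at (220,258) and (350,258). Next I need the fingertip depth in the tool frame.

Run:
```python
from h import *
P=np.load('pics/P.npy');R,p=tool()
Q=(P-p)@R*1000
m=(Q[...,2]>-30)&(Q[...,2]<60)&(abs(Q[...,0])<60)&(abs(Q[...,1])<30)
for s in(-1,1):
    q=Q[m&(np.sign(Q[...,0])==s)]; print(s,len(q),np.percentile(q,[0,2,50,98,100],axis=0).round(1).tolist())
print('z tips',[ (u,v,Q[v,u].round(1).tolist()) for u,v in((215,256),(222,256),(225,265),(345,256),(350,256),(340,262),(340,285))])
go(.4627,.0215,.12,-48)
```

```text
-1 2144 [[-41.1, -11.1, -29.9], [-35.6, -9.8, -29.5], [-20.2, -4.6, -12.0], [-18.3, 12.4, 11.1], [-18.1, 14.8, 14.6]]
1 2131 [[32.2, -10.8, -30.0], [32.4, -9.2, -29.4], [34.3, -4.1, -12.2], [49.4, 12.8, 10.9], [55.3, 14.7, 14.8]]
z tips [(215, 256, [-23.0, -8.1, 6.7]), (222, 256, [-19.8, -8.0, 7.0]), (225, 265, [-18.2, -4.8, 4.3]), (345, 256, [36.2, -8.3, 5.5]), (350, 256, [38.8, -7.7, 6.5]), (340, 262, [33.0, -8.0, 0.3]), (340, 285, [32.4, -0.6, -6.9])]
shift [ -3.2   4.9 124.9] turn [ 1.000e-02  2.900e-01 -2.368e+01] rows 3.0
```

Emit:
arm_command(
  targets=[
    [-1, 2, 40, 0, 0.1, -7.9],
    [-1, 2, 40, 0, 0.1, -7.9],
    [-1, 2, 40, 0, 0.1, -7.9],
    [0, 0, 0, 0, 0, 0],
    [0, 0, 0, 0, 0, 0],
  ],
  grip=58,
)

```text
clock: 2.2
position: [0.4629, 0.0248, 0.1234]
tool_rot: [-3.137, -0.001, -0.819]
force: [0.3, -0.3, 0.1]
grip_width: 0.0497
```

Run:
```python
from h import *
R0,p0=tool()
f=wgrab('w2.png');P=wcloud(f);Z=P[...,2]
Q=(P-p0)@R0*1000
m=(Q[...,2]>-30)&(Q[...,2]<25)&(abs(Q[...,0])<60)&(abs(Q[...,1])<14)&(f['color'].max(2)<90)
for s in(-1,1):
    q=Q[m&(np.sign(Q[...,0])==s)]; print(s,len(q),np.percentile(q,[0,2,50,98,99.5,100],axis=0).round(1).tolist())
for lo,hi,n in((.062,.073,'d35'),(.05,.075,'d60'),(.034,.075,'fl')):
    k=((Z>lo)&(Z<hi)&(abs(P[...,0]-.46)<.07)&(abs(P[...,1]-.015)<.08)&(f['color'].max(2)>90)).astype(np.uint8)
    k=cv2.morphologyEx(k,cv2.MORPH_OPEN,np.ones((5,5)))
    c=max(cv2.findContours(k,0,2)[0],key=cv2.contourArea)[:,0]
    W=(P[c[:,1],c[:,0],:2]*1000);W=W[~np.isnan(W[:,0])].astype(np.float32)
    print(n,cv2.minAreaRect(W),cv2.minEnclosingCircle(W),np.median(Z[k>0]))
go(.4627,.0215,.0735,-48)
print(bot.observe()['tool_rot'])
```

```text
-1 1581 [[-47.6, -13.9, -30.0], [-42.8, -12.8, -29.4], [-26.0, -6.9, -12.3], [-25.2, 9.3, 11.3], [-25.1, 10.4, 13.3], [-25.0, 11.0, 14.1]]
1 1587 [[23.6, -14.0, -30.0], [23.7, -13.0, -29.5], [24.5, -6.9, -12.6], [41.6, 9.3, 11.0], [44.5, 10.2, 12.4], [46.6, 11.0, 14.0]]
d35 ((463.6050109863281, 20.99470329284668), (36.343170166015625, 36.2890625), 44.845882415771484) ((463.62353515625, 20.96980094909668), 19.06849479675293) 0.06637022826955866
d60 ((462.0965576171875, 23.994705200195312), (58.74690246582031, 58.93242645263672), 16.434507369995117) ((461.7581787109375, 24.120267868041992), 29.99306869506836) 0.05625623980773502
fl ((453.8163146972656, 16.372314453125), (99.84622955322266, 58.74797821044922), 42.60615921020508) ((457.7179260253906, 16.82836151123047), 53.574581146240234) 0.055314986350872286
shift [ 2.1  2.5 50.1] turn [-0.24 -0.06  1.07] rows 1.1
[-3.13742390e+00 -1.15310397e-03 -8.19004262e-01]
```

View pics/w2.png

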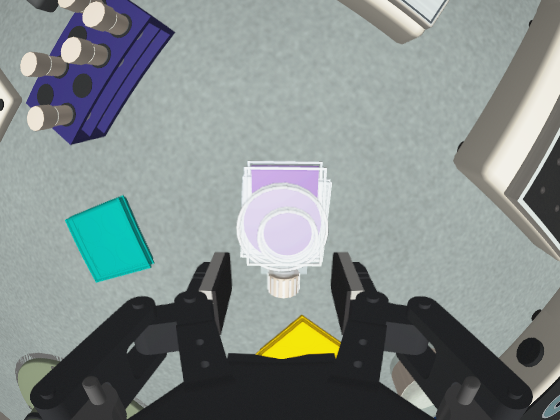

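Emit:
arm_command(
  targets=[
    [2, 2.5, 25, -0.2, 0, 1],
    [0, 0, 15, 0, 0, 0],
    [0, 0, 8, 0, 0, 0],
    [0, 0, 0, 0, 0, 0],
  ],
)

```text
clock: 2.65
position: [0.4676, 0.0206, 0.0813]
tool_rot: [-3.133, -0.009, -0.851]
force: [0.2, 0.0, 0.3]
grip_width: 0.0497
```

Run:
```python
from h import *
go(.4634,.021,.073,-48);print(bot.observe()['force'])
```

```text
shift [-3.1  2.9  8.2] turn [-0.47 -0.52 -0.77] rows 0.2
[2.11986842e-01 9.13643748e-05 2.56379027e-01]
```

Emit:
arm_command(
  targets=[
    [-3, 3, 5, -0.5, -0.5, -0.8],
    [0, 0, 0, 0, 0, 0],
    [0, 0, 3, 0, 0, 0],
    [0, 0, 0, 0, 0, 0],
  ],
)

```text
clock: 3.05
position: [0.4648, 0.0209, 0.0757]
tool_rot: [-3.14, -0.002, -0.839]
force: [-0.5, 0.2, 0.0]
grip_width: 0.0497
```

Emit:
arm_command(
  targets=[
    [0, 0, 0, 0, 0, 0],
    [0, 0, 0, 0, 0, 0],
    [0, 0, 0, 0, 0, 0],
    [0, 0, 0, 0, 0, 0],
  ],
  grip=30,
)

```text
clock: 3.45
position: [0.4649, 0.0208, 0.0763]
tool_rot: [-3.139, -0.003, -0.839]
force: [0.2, -0.2, -0.4]
grip_width: 0.036
```

Emit:
arm_command(
  targets=[
    [0, 0, -10, 0, 0, 0],
    [0, 0, -30, 0, 0, 0],
    [0, 0, -40, 0, 0, 0],
    [0, 0, 0, 0, 0, 0],
  ],
)

```text
clock: 3.85
position: [0.464, 0.0213, 0.1603]
tool_rot: [-3.141, -0.001, -0.838]
force: [0.1, 0.1, -1.0]
grip_width: 0.0363
```

Run:
```python
from h import *
f=wgrab('w3.png');print(bot.observe()['force'],bot.observe()['grip_width'])
go(.529,-.3735,.2,-48)
```

```text
[-0.16804736 -0.30145797 -0.21500001] 0.0359478580305972
shift [337.3 215.  -41.4] turn [ 0.05 -0.   -0.02] rows 8.9
```

View pics/w3.png

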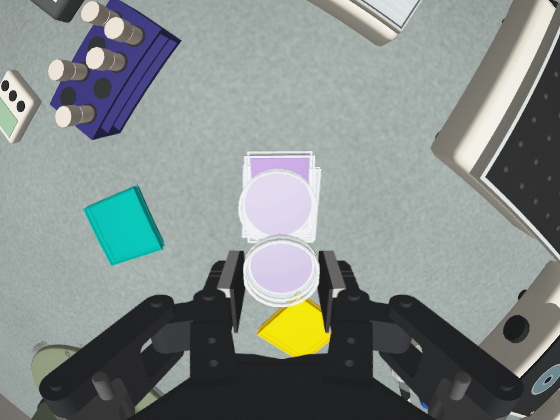

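The dish is held level at (281,268) in the image. I'm carrying it to the imager.

Emit:
arm_command(
  targets=[
    [38, 24, -8, 0, 0, 0],
    [38, 24, -8, 0, 0, 0],
    [38, 24, -8, 0, 0, 0],
    [38, 24, -8, 0, 0, 0],
    [38, 24, -4, 0, 0, 0],
    [38, 24, -4, 0, 0, 0],
    [38, 24, 0, 0, 0, 0],
    [20, 10, 0, 0, 0, 0],
  ],
)

```text
clock: 4.7
position: [0.523, -0.3192, 0.1983]
tool_rot: [3.14, 0.004, -0.829]
force: [-0.4, 1.2, -0.5]
grip_width: 0.0363
```

Emit:
arm_command(
  targets=[
    [0, 0, 0, 0, 0, 0],
    [0, 0, 0, 0, 0, 0],
  ],
)

```text
clock: 4.9
position: [0.5219, -0.3224, 0.1966]
tool_rot: [3.138, 0.006, -0.833]
force: [-0.6, 0.0, -0.4]
grip_width: 0.0359
```

```bash
cat >> h.py <<'E'
def zrect(P,lo,hi,cx,cy,r,extra=None,n=''):
    Z=P[...,2];m=(Z>lo)&(Z<hi)&(np.hypot(P[...,0]-cx,P[...,1]-cy)<r)
    if extra is not None: m&=extra
    k=cv2.morphologyEx(m.astype(np.uint8),cv2.MORPH_OPEN,np.ones((3,3)))
    c=max(cv2.findContours(k,0,2)[0],key=cv2.contourArea)[:,0]
    W=(P[c[:,1],c[:,0],:2]*1000);W=W[~np.isnan(W[:,0])].astype(np.float32)
    a=cv2.minAreaRect(W);b=cv2.minEnclosingCircle(W)
    print(n,'rect',np.round(a[0],1),np.round(a[1],1),round(a[2],1),'circ',np.round(b[0],1),round(b[1],1),'z',np.median(Z[k>0]).round(4))
    return W
E
python3 - <<'E'
from h import *
f=wgrab('w4.png');P=wcloud(f)
zrect(P,.088,.102,.529,-.3735,.12,n='imager')
go(.529,-.3735,.13,-48)
E
```

```text
imager rect [ 539.2 -371.9] [121.2 131.9] 8.5 circ [ 536.9 -372.7] 86.5 z 0.0943
shift [43.1 29.1 66.5] turn [0.19 0.32 0.27] rows 1.9
```

View pics/w4.png

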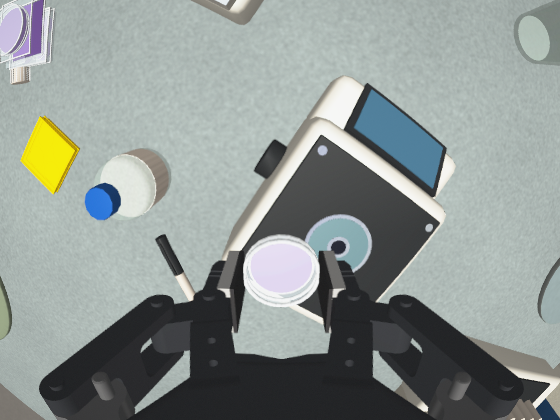

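Run:
```python
from h import *
import h
f=load('wrist');
# recompute pose: arm settled
R,p=tool();H=np.array(f['hand_eye']);f['Rc']=R@H[:3,:3];f['c']=R@H[:3,3]+p;f['F']=foc(f)
c=f['color'].astype(int);m=((c[...,2]-c[...,0]>15)&(c[...,1]>90)).astype(np.uint8)
m[:200]=0;m[290:]=0;m[:,:322]=0;m[:,385:]=0
m=cv2.morphologyEx(m,cv2.MORPH_OPEN,np.ones((3,3)))
v,u=np.nonzero(m);X=wcast(f,u,v,.095)[:,:2]
hull=cv2.convexHull((X*1000).astype(np.float32));print(cv2.minEnclosingCircle(hull),u.min(),u.max(),v.min(),v.max())
print('lens',wcast(f,338.5,246.5,.095))
```

```text
((530.7654418945312, -373.1333312988281), 25.833755493164062) 322 370 215 269
lens [ 0.5294753  -0.37377159  0.095     ]
```

Emit:
arm_command(
  targets=[
    [22, 14, 15, 0.1, 0.2, 0.1],
    [20, 14, 20, 0.1, 0.1, 0.1],
    [2, 1, 20, 0, 0, 0],
    [0, 0, 8, 0, 0, 0],
    [0, 0, 0, 0, 0, 0],
    [0, 0, 0, 0, 0, 0],
  ],
)

```text
clock: 5.55
position: [0.5319, -0.3681, 0.133]
tool_rot: [-3.139, 0.001, -0.827]
force: [0.2, -0.0, -0.5]
grip_width: 0.036
```

Run:
```python
from h import *
go(.5305,-.3735,.116,-48)
```

```text
shift [ 3.   4.7 16.9] turn [-0.12  0.07  0.59] rows 0.4
```

Emit:
arm_command(
  targets=[
    [3, 4.5, 5, -0.1, 0.1, 0.6],
    [0, 0, 6, 0, 0, 0],
    [0, 0, 3, 0, 0, 0],
    [0, 0, 0, 0, 0, 0],
    [0, 0, 0, 0, 0, 0],
  ],
)

```text
clock: 6.05
position: [0.5317, -0.373, 0.1204]
tool_rot: [-3.14, -0.004, -0.837]
force: [-0.6, 0.4, 0.0]
grip_width: 0.0363
```

Run:
```python
from h import *
go(.5305,-.3735,.116,-48);print(bot.observe()['force'],bot.observe()['grip_width'])
```

```text
shift [-0.4  1.3  4.4] turn [-0.07 -0.21  0.03] rows 0.1
[-6.14288295e-01  3.80885276e-01  1.74035920e-04] 0.036329788754484525
```

Emit:
arm_command(
  targets=[
    [0, 1, 3, -0.1, -0.2, 0],
    [0, 0, 0, 0, 0, 0],
    [0, 0, 1.2, 0, 0, 0],
    [0, 0, 0, 0, 0, 0],
    [0, 0, 0, 0, 0, 0],
  ],
)

```text
clock: 6.55
position: [0.531, -0.3738, 0.1162]
tool_rot: [3.141, -0.0, -0.837]
force: [-0.2, -0.5, -0.1]
grip_width: 0.0359
```

Emit:
arm_command(
  targets=[
    [0, 0, 1, 0, 0, 0],
    [0, 0, 0, 0, 0, 0],
    [0, 0, 0, 0, 0, 0],
  ],
)

```text
clock: 6.85
position: [0.5311, -0.3738, 0.1153]
tool_rot: [3.141, -0.0, -0.837]
force: [-0.9, 0.2, -0.1]
grip_width: 0.036
```

Emit:
arm_command(
  targets=[
    [0, 0, 0.8, 0, 0, 0],
    [0, 0, 0, 0, 0, 0],
    [0, 0, 0, 0, 0, 0],
  ],
)

```text
clock: 7.15
position: [0.5312, -0.3739, 0.1153]
tool_rot: [3.141, -0.001, -0.837]
force: [-0.1, -0.0, -0.2]
grip_width: 0.0363
```

Emit:
arm_command(
  targets=[
    [0, 0, 0.8, 0, 0, 0],
    [0, 0, 0, 0, 0, 0],
    [0, 0, 0, 0, 0, 0],
  ],
)

```text
clock: 7.45
position: [0.5313, -0.3739, 0.1152]
tool_rot: [3.141, -0.001, -0.837]
force: [1.0, 0.5, 0.2]
grip_width: 0.036
```

Emit:
arm_command(
  targets=[
    [0, 0, 0, 0, 0, 0],
    [0, 0, 0, 0, 0, 0],
    [0, 0, 0, 0, 0, 0],
    [0, 0, -10, 0, 0, 0],
    [0, 0, -30, 0, 0, 0],
    [0, 0, -40, 0, 0, 0],
    [0, 0, 0, 0, 0, 0],
  ],
  grip=55,
)

```text
clock: 8.15
position: [0.5311, -0.3734, 0.1985]
tool_rot: [3.141, 0.001, -0.837]
force: [-0.3, -0.2, -0.2]
grip_width: 0.047
```

Run:
```python
from h import *
f=wgrab('w5.png');P=wcloud(f)
c=f['color'];
zrect(P,.1,.112,.53,-.3735,.035,(c.min(2)>80),n='d35')
go(.4627,.0235,.16,-48)
```

```text
d35 rect [ 530.2 -373.2] [36.2 37.3] 42.4 circ [ 529.8 -373.6] 19.0 z 0.1055
shift [-339.5 -215.5   36.9] turn [0.09 0.18 0.04] rows 9.0
```

View pics/w5.png

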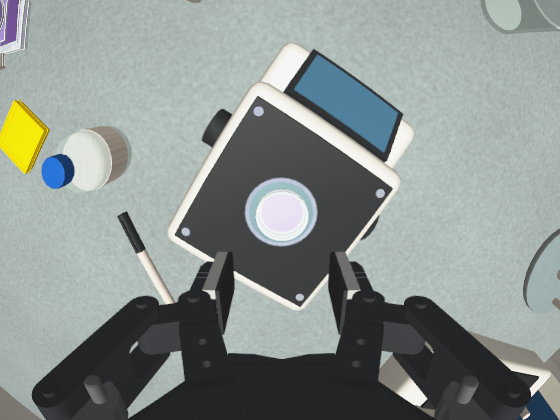

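The dish sits concentrically in the window at (281,211), and its measured centre (530,-373.4) matches the window to within 1 mm. Going back for the larger dish.

Emit:
arm_command(
  targets=[
    [-42, -27, 0, 0, 0, 0],
    [-42, -27, 0, 0, 0, 0],
    [-42, -27, 0, 0, 0, 0],
    [-42, -27, 0, 0, 0, 0],
    [-42, -27, 4, 0, 0, 0],
    [-42, -27, 6, 0, 0, 0],
    [-42, -27, 12, 0, 0, 0],
    [-35, -22, 12, 0, 0, 0],
  ],
  grip=85,
)

```text
clock: 9.0
position: [0.4649, 0.0107, 0.1621]
tool_rot: [3.14, 0.001, -0.847]
force: [1.2, 0.5, -0.1]
grip_width: 0.0729
```

Emit:
arm_command(
  targets=[
    [0, 0, 0, 0, 0, 0],
    [0, 0, 0, 0, 0, 0],
  ],
)

```text
clock: 9.2
position: [0.463, 0.0166, 0.1608]
tool_rot: [3.139, 0.003, -0.838]
force: [0.4, 0.3, 0.3]
grip_width: 0.0725
```

Run:
```python
from h import *
f=wgrab('w6.png');P=wcloud(f);c=f['color'];ok=c.min(2)>80
zrect(P,.05,.062,.463,.0235,.07,ok,n='d60')
W=zrect(P,.034,.062,.455,.016,.09,ok,n='flask+cap')
W=zrect(P,.012,.062,.455,.016,.09,ok,n='all')
R,p=tool();Q=(P-p)@R*1000
m=(Q[...,2]>-30)&(Q[...,2]<25)&(abs(Q[...,0])<60)&(abs(Q[...,1])<14)&(c.max(2)<90)
print('tip',np.percentile(Q[m][:,2],[99,99.7,100]))
go(.462,.024,.1,-48)
```

```text
d60 rect [462.3  24.8] [58.  58.7] 42.7 circ [462.   24.1] 29.8 z 0.0554
flask+cap rect [453.5  16.7] [100.1  58.7] 42.7 circ [457.1  17.4] 53.8 z 0.055
all rect [455.4  15.6] [101.5  65.9] 39.8 circ [457.5  17.2] 53.8 z 0.0548
tip [7.93494124 9.02085756 9.62001968]
shift [-6.  -4.4 60.8] turn [ 0.12  0.2  -0.03] rows 1.4
```

Emit:
arm_command(
  targets=[
    [-6, -4.5, 25, 0.1, 0.2, 0],
    [0, 0, 30, 0, 0, 0],
    [0, 0, 25, 0, 0, 0],
    [0, 0, 0, 0, 0, 0],
    [0, 0, 0, 0, 0, 0],
  ],
)

```text
clock: 9.75
position: [0.4643, 0.0193, 0.0799]
tool_rot: [-3.14, -0.003, -0.846]
force: [0.6, -0.3, 1.1]
grip_width: 0.0726
```

Run:
```python
from h import *
go(.462,.0243,.0565,-48)
```

```text
shift [-5.3 -1.5 23.4] turn [-0.07 -0.16 -0.49] rows 0.5
```

Emit:
arm_command(
  targets=[
    [-5, -1.5, 2, 0, -0.2, -0.5],
    [0, 0, 8, 0, 0, 0],
    [0, 0, 8, 0, 0, 0],
    [0, 0, 2, 0, 0, 0],
    [0, 0, 0, 0, 0, 0],
    [0, 0, 0, 0, 0, 0],
  ],
)

```text
clock: 10.35
position: [0.4639, 0.0235, 0.0615]
tool_rot: [-3.137, -0.002, -0.839]
force: [0.1, -0.2, -0.1]
grip_width: 0.0731
```

Run:
```python
from h import *
go(.462,.0243,.0565,-48)
```

```text
shift [-1.9  0.8  5. ] turn [-0.27 -0.12 -0.07] rows 0.1
```

Emit:
arm_command(
  targets=[
    [-2, 1, 5, -0.3, -0.1, 0],
    [0, 0, 0, 0, 0, 0],
    [0, 0, 0, 0, 0, 0],
    [0, 0, 0, 0, 0, 0],
  ],
)

```text
clock: 10.75
position: [0.4617, 0.0245, 0.0563]
tool_rot: [3.141, -0.0, -0.839]
force: [-1.6, 0.6, -0.6]
grip_width: 0.0729
```

Emit:
arm_command(
  targets=[
    [0, 0, 0, 0, 0, 0],
    [0, 0, 0, 0, 0, 0],
    [0, 0, 0, 0, 0, 0],
    [0, 0, 0, 0, 0, 0],
  ],
  grip=55,
)

```text
clock: 11.15
position: [0.4618, 0.0245, 0.0568]
tool_rot: [3.141, -0.001, -0.839]
force: [0.7, 0.1, 0.3]
grip_width: 0.0584
```

Emit:
arm_command(
  targets=[
    [0, 0, -6, 0, 0, 0],
    [0, 0, -25, 0, 0, 0],
    [0, 0, -45, 0, 0, 0],
    [0, 0, -45, 0, 0, 0],
    [0, 0, 0, 0, 0, 0],
  ],
)

```text
clock: 11.65
position: [0.461, 0.025, 0.1828]
tool_rot: [3.139, 0.001, -0.838]
force: [-0.6, 0.0, -2.0]
grip_width: 0.059
```

Run:
```python
from h import *
f=wgrab('w7.png')
go(.531,.372,.19,-48)
```

```text
shift [-210.7 -285.    -9.9] turn [ 0.24  0.15 -0.  ] rows 7.9
```

View pics/w7.png

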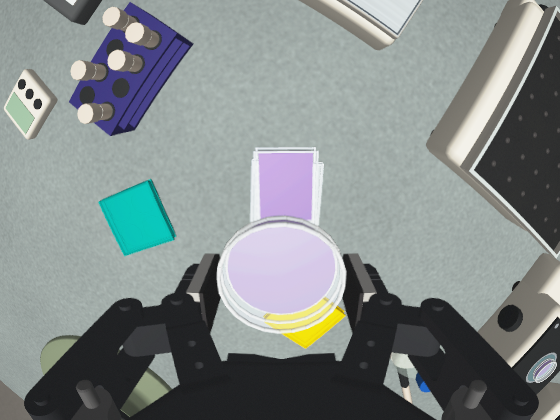

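The large dish is held level at (281,268) and the flask is undisturbed. On to the light box.

Emit:
arm_command(
  targets=[
    [-28, -38, -2, 0, 0, 0],
    [-28, -38, -2, 0, 0, 0],
    [-28, -38, -2, 0, 0, 0],
    [-28, -38, -2, 0, 0, 0],
    [-28, -38, 0, 0, 0, 0],
    [-28, -38, 0, 0, 0, 0],
    [-14, -20, 0, 0, 0, 0],
    [0, 0, 0, 0, 0, 0],
  ],
)

```text
clock: 12.5
position: [0.5231, 0.3344, 0.1827]
tool_rot: [3.13, 0.003, -0.844]
force: [-1.5, -0.8, -0.8]
grip_width: 0.0587
```

Emit:
arm_command(
  targets=[
    [0, 0, 0, 0, 0, 0],
    [0, 0, 0, 0, 0, 0],
  ],
)

```text
clock: 12.7
position: [0.5221, 0.3337, 0.1809]
tool_rot: [3.127, 0.003, -0.843]
force: [0.6, 0.3, -1.0]
grip_width: 0.0585
```

Run:
```python
from h import *
f=wgrab('w8.png');P=wcloud(f);c=f['color'].astype(int)
zrect(P,.022,.042,.545,.37,.16,n='slab')
zrect(P,.022,.042,.532,.372,.16,c.min(2)>140,n='pane')
g=(c.min(2)>110).astype(np.uint8)
m=g*((P[...,2]>.02)&(P[...,2]<.045)&(np.hypot(P[...,0]-.54,P[...,1]-.37)<.15)).astype(np.uint8)
m=cv2.morphologyEx(m,cv2.MORPH_CLOSE,np.ones((7,7)));m=cv2.morphologyEx(m,cv2.MORPH_OPEN,np.ones((9,9)))
k=max(cv2.findContours(m,0,2)[0],key=cv2.contourArea)[:,0]
print(cv2.minAreaRect((wcast(f,k[:,0],k[:,1],.032)[:,:2]*1000).astype(np.float32)))
go(.531,.372,.11,-48)
```

```text
slab rect [545.6 373. ] [189.6 150.4] 2.1 circ [545.5 373.1] 117.9 z 0.0309
pane rect [529.5 372.1] [132.1 132. ] 2.0 circ [529.8 372.2] 91.2 z 0.0314
((530.067138671875, 371.537109375), (131.1763153076172, 134.46426391601562), 2.147488832473755)
shift [-22.9 -33.3  70.6] turn [ 0.85  0.18 -0.36] rows 1.8
```

View pics/w8.png

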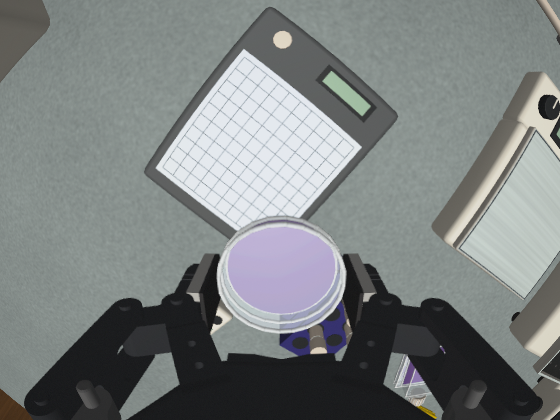

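Emit:
arm_command(
  targets=[
    [-12, -16, 30, 0.4, 0.1, -0.2],
    [-11, -17, 35, 0.4, 0.1, -0.2],
    [0, 0, 30, 0, 0, 0],
    [0, 0, 15, 0, 0, 0],
    [0, 0, 0, 0, 0, 0],
    [0, 0, 0, 0, 0, 0],
  ],
)

```text
clock: 13.35
position: [0.5346, 0.3669, 0.07]
tool_rot: [-3.14, -0.004, -0.845]
force: [0.5, 0.1, 0.1]
grip_width: 0.0587
```

Run:
```python
from h import *
go(.530,.3722,.0477,-48)
```

```text
shift [-7.1 -0.  22.3] turn [-0.11 -0.21 -0.4 ] rows 0.5
```

Emit:
arm_command(
  targets=[
    [-7, 0, 6, -0.1, -0.2, -0.4],
    [0, 0, 6, 0, 0, 0],
    [0, 0, 3, 0, 0, 0],
    [0, 0, 0, 0, 0, 0],
    [0, 0, 0, 0, 0, 0],
  ],
)

```text
clock: 13.85
position: [0.5315, 0.3728, 0.058]
tool_rot: [-3.136, -0.001, -0.839]
force: [0.9, -0.6, -0.0]
grip_width: 0.0587
```

Run:
```python
from h import *
go(.530,.3722,.0477,-48)
```

```text
shift [-0.5  1.6 10.3] turn [-0.3  -0.04 -0.05] rows 0.2
```

Emit:
arm_command(
  targets=[
    [-0.5, 1.5, 4, -0.3, 0, 0],
    [0, 0, 3, 0, 0, 0],
    [0, 0, 1.5, 0, 0, 0],
    [0, 0, 0, 0, 0, 0],
    [0, 0, 0, 0, 0, 0],
  ],
)

```text
clock: 14.35
position: [0.5301, 0.3721, 0.0489]
tool_rot: [3.141, -0.001, -0.839]
force: [0.4, -0.7, 0.4]
grip_width: 0.0586
```

Emit:
arm_command(
  targets=[
    [0, 0, 1, 0, 0, 0],
    [0, 0, 0, 0, 0, 0],
    [0, 0, 0, 0, 0, 0],
  ],
)

```text
clock: 14.65
position: [0.5302, 0.3721, 0.048]
tool_rot: [-3.142, -0.001, -0.839]
force: [-0.9, -0.6, 0.5]
grip_width: 0.0585
```

Emit:
arm_command(
  targets=[
    [0, 0, 1, 0, 0, 0],
    [0, 0, 0, 0, 0, 0],
    [0, 0, 0, 0, 0, 0],
  ],
)

```text
clock: 14.95
position: [0.5304, 0.3723, 0.048]
tool_rot: [-3.141, -0.001, -0.839]
force: [-1.0, -0.1, -0.7]
grip_width: 0.059
```

Contact (z stopped falling). Release and retreat.

Emit:
arm_command(
  targets=[
    [0, 0, 0, 0, 0, 0],
    [0, 0, 0, 0, 0, 0],
    [0, 0, 0, 0, 0, 0],
    [0, 0, -10, 0, 0, 0],
    [0, 0, -40, 0, 0, 0],
    [0, 0, -50, 0, 0, 0],
    [0, 0, -50, 0, 0, 0],
    [0, 0, 0, 0, 0, 0],
  ],
  grip=80,
)

```text
clock: 15.75
position: [0.5293, 0.3723, 0.2044]
tool_rot: [3.14, -0.0, -0.838]
force: [0.2, 0.6, 1.1]
grip_width: 0.0682
```

Run:
```python
from h import *
f=wgrab('w9.png');P=wcloud(f);c=f['color'].astype(int)
zrect(P,.042,.052,.53,.372,.05,n='d60')
zrect(P,.022,.055,.545,.37,.16,n='slab')
zrect(P,.022,.042,.532,.372,.16,c.min(2)>140,n='pane')
go(.455,.018,.16,-48)
```

```text
d60 rect [529.9 372.7] [59.3 58. ] 41.5 circ [529.2 373.1] 30.2 z 0.0465
slab rect [545.6 372.9] [189.5 150.7] 2.3 circ [545.7 373.4] 117.6 z 0.031
pane rect [529.4 371.8] [132.3 132.1] 2.2 circ [529.7 372.1] 91.6 z 0.0314
shift [213.5 290.9  42.9] turn [ 0.26 -0.   -0.01] rows 8.1
```

The dish is within 1 mm of the pane centre. Back for the flask.

Emit:
arm_command(
  targets=[
    [28, 38, 0, 0, 0, 0],
    [28, 38, 0, 0, 0, 0],
    [28, 38, 0, 0, 0, 0],
    [28, 38, 0, 0, 0, 0],
    [28, 38, 0, 0, 0, 0],
    [28, 38, 0, 0, 0, 0],
    [28, 38, 10, 0, 0, 0],
    [16, 24, 20, 0, 0, 0],
  ],
)

```text
clock: 16.6
position: [0.4497, 0.011, 0.1715]
tool_rot: [3.137, 0.001, -0.832]
force: [1.2, -0.2, -0.1]
grip_width: 0.0686
```

Emit:
arm_command(
  targets=[
    [0, 0, 0, 0, 0, 0],
    [0, 0, 0, 0, 0, 0],
    [0, 0, 0, 0, 0, 0],
  ],
)

```text
clock: 16.9
position: [0.4471, 0.0073, 0.1696]
tool_rot: [3.133, 0.003, -0.837]
force: [0.1, -0.5, 0.5]
grip_width: 0.0686
```

Run:
```python
from h import *
f=wgrab('w10.png');P=wcloud(f);c=f['color'];ok=c.min(2)>80
W=zrect(P,.034,.048,.455,.016,.09,ok,n='flask+cap')
W=zrect(P,.012,.048,.455,.016,.09,ok,n='all')
a=np.radians(-137.5);ax=np.array([np.cos(a),np.sin(a)]);ay=np.array([-ax[1],ax[0]])
q=P[(P[...,2]>.035)&(P[...,2]<.05)&ok&(np.hypot(P[...,0]-.455,P[...,1]-.016)<.09)][:,:2]-[.455,.016]
s=q@ax*1000;t=q@ay*1000
for x in range(-50,60,6):
    b=t[(s>=x)&(s<x+6)]
    if len(b)>10: print(x,np.percentile(b,[2,98]).round(1),len(b))
print(s.min(),s.max())
go(.457,.018,.08,-48)
```

```text
flask+cap rect [454.8  15.5] [99.8 54. ] 42.1 circ [457.1  17.4] 53.4 z 0.0403
all rect [455.5  15. ] [100.6  66.2] 40.4 circ [457.   17.4] 53.4 z 0.0402
-50 [-25.4  26.7] 487
-44 [-25.5  26.7] 546
-38 [-25.7  26. ] 500
-32 [-25.1  26.1] 524
-26 [-25.3  26.2] 490
-20 [-25.4  26.3] 521
-14 [-25.2  26.3] 475
-8 [-25.   25.7] 488
-2 [-25.2  25.8] 469
4 [-25.4  25.9] 470
10 [-24.8  26.1] 458
16 [-25.   26.2] 438
22 [-22.7  24.2] 276
28 [-15.5  15.7] 187
34 [-9.8  9.9] 191
40 [-9.9  9.9] 153
46 [-10.    9.9] 103
-49.55857519412677 50.318650540269324
shift [ -0.9 -14.9  89.6] turn [0.49 0.18 0.05] rows 2.0
```

View pics/w10.png

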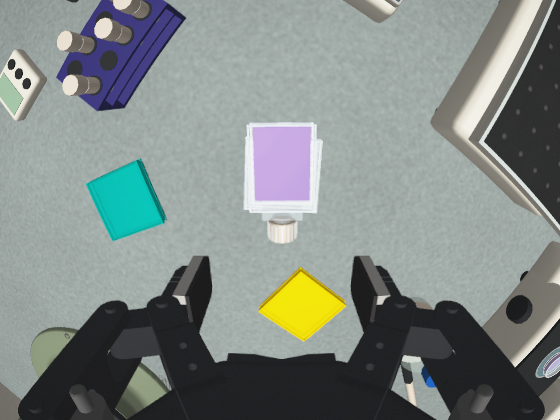

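Flask body centre comes out at (465.5, 25.1), yaw about -137.8. In the image the flask is at (281,167) with its cap at (282,230), and the four-well dish lies under it.

Emit:
arm_command(
  targets=[
    [-1, -20, 20, 0.3, 0.1, 0],
    [0, -5, 35, 0.2, 0.1, 0],
    [0, 0, 30, 0, 0, 0],
    [0, 0, 10, 0, 0, 0],
    [0, 0, 0, 0, 0, 0],
    [0, 0, 0, 0, 0, 0],
  ],
  grip_force=40,
)

```text
clock: 17.55
position: [0.4689, 0.0318, 0.0745]
tool_rot: [-3.135, -0.003, -0.829]
force: [0.3, -0.8, 0.4]
grip_width: 0.0685
```

Run:
```python
from h import *
go(.4655,.0251,.0345,-47.8)
```

```text
shift [ 2.5  7.3 39.9] turn [-0.37 -0.16  0.3 ] rows 0.9
```

Emit:
arm_command(
  targets=[
    [2.5, 7, 2, -0.4, -0.2, 0.3],
    [0, 0, 0, 0, 0, 0],
    [0, 0, 14, 0, 0, 0],
    [0, 0, 10, 0, 0, 0],
    [0, 0, 8, 0, 0, 0],
    [0, 0, 0, 0, 0, 0],
    [0, 0, 0, 0, 0, 0],
  ],
)

```text
clock: 18.25
position: [0.4678, 0.0239, 0.0436]
tool_rot: [-3.138, -0.004, -0.837]
force: [0.1, -0.8, -0.0]
grip_width: 0.0681
```

Run:
```python
from h import *
go(.4655,.0251,.0345,-47.8)
```

```text
shift [-2.5  0.9  9.1] turn [-0.23 -0.2  -0.15] rows 0.2
```

Emit:
arm_command(
  targets=[
    [-2.5, 1, 5, -0.2, -0.2, -0.2],
    [0, 0, 0, 0, 0, 0],
    [0, 0, 4, 0, 0, 0],
    [0, 0, 0, 0, 0, 0],
    [0, 0, 0, 0, 0, 0],
  ],
)

```text
clock: 18.75
position: [0.4656, 0.0253, 0.0346]
tool_rot: [-3.141, -0.0, -0.833]
force: [0.5, 0.6, -0.6]
grip_width: 0.0683
```

Emit:
arm_command(
  targets=[
    [0, 0, 0, 0, 0, 0],
    [0, 0, 0, 0, 0, 0],
    [0, 0, 0, 0, 0, 0],
    [0, 0, 0, 0, 0, 0],
  ],
  grip=48,
)

```text
clock: 19.15
position: [0.4657, 0.0253, 0.0349]
tool_rot: [-3.14, -0.001, -0.833]
force: [-1.0, 0.2, -0.7]
grip_width: 0.0534
```

Emit:
arm_command(
  targets=[
    [0, 0, -6, 0, 0, 0],
    [0, 0, -25, 0, 0, 0],
    [0, 0, -45, 0, 0, 0],
    [0, 0, -45, 0, 0, 0],
    [0, 0, -45, 0, 0, 0],
    [0, 0, -20, 0, 0, 0],
    [0, 0, 0, 0, 0, 0],
  ],
)

```text
clock: 19.85
position: [0.4641, 0.0257, 0.23]
tool_rot: [3.142, 0.001, -0.831]
force: [-0.1, -1.0, -1.3]
grip_width: 0.0533
```

Run:
```python
from h import *
f=wgrab('w11.png');P=wcloud(f);c=f['color'];ok=c.min(2)>80
zrect(P,.010,.024,.46,.02,.09,ok,n='four')
R,p=tool();Q=(P-p)@R*1000
go(.676,-.107,.21,-80)
go(.676,-.107,.21,-48)
```

```text
four rect [464.5  23.4] [47.6 65.2] 39.4 circ [464.3  23.6] 39.9 z 0.0165
shift [241.  -67.4  18.5] turn [ 0.07  0.06 32.37] rows 5.6
shift [241.  -67.4  18.5] turn [0.05 0.08 0.37] rows 5.6
```

View pics/w11.png

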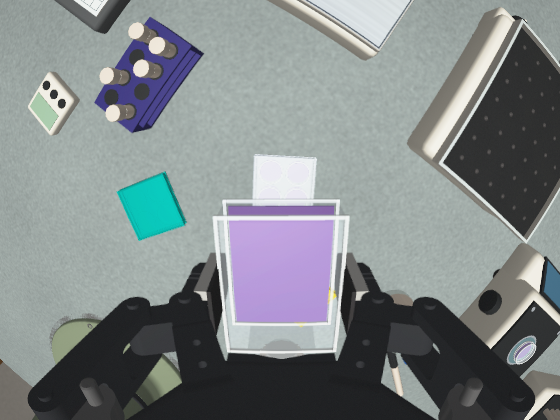

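The flask is held level and straight at (281,270). Next the rocker.

Emit:
arm_command(
  targets=[
    [38, -10, 0, 0, 0, 0],
    [38, -10, 0, 0, 0, 0],
    [38, -10, 0, 0, 0, 0],
    [38, -10, 0, 0, 0, 0],
    [20, -6, 0, 0, 0, 8],
    [0, 0, 0, 0, 0, 8],
    [0, 0, 0, 0, 0, 8],
    [0, 0, 0, 0, 0, 8],
  ],
)

```text
clock: 20.7
position: [0.6151, -0.075, 0.2167]
tool_rot: [3.125, 0.002, -1.405]
force: [-0.2, 0.6, -0.3]
grip_width: 0.0532
```

Emit:
arm_command(
  targets=[
    [0, 0, 0, 0, 0, 0],
    [0, 0, 0, 0, 0, 0],
    [0, 0, 0, 0, 0, 0],
  ],
)

```text
clock: 21.0
position: [0.6137, -0.0744, 0.2132]
tool_rot: [3.12, 0.002, -1.4]
force: [-1.4, 0.4, -1.7]
grip_width: 0.0529
```

Run:
```python
from h import *
f=wgrab('w12.png');P=wcloud(f);c=f['color'].astype(int)
zrect(P,.094,.112,.69,-.105,.13,n='tray')
zrect(P,.09,.110,.69,-.105,.13,c.max(2)<75,n='mat')
m=((c.max(2)<75)&(abs(P[...,2]-.1)<.012)&(np.hypot(P[...,0]-.69,P[...,1]+.105)<.12)).astype(np.uint8)
m=cv2.morphologyEx(m,cv2.MORPH_CLOSE,np.ones((5,5)));m=cv2.morphologyEx(m,cv2.MORPH_OPEN,np.ones((7,7)))
k=max(cv2.findContours(m,0,2)[0],key=cv2.contourArea)[:,0]
print(cv2.minAreaRect((wcast(f,k[:,0],k[:,1],.1)[:,:2]*1000).astype(np.float32)))
cv2.imwrite('pics/m12.png',m*255)
go(.676,-.107,.15,-79.8)
```

```text
tray rect [ 675.2 -106.7] [170.9 150.4] 10.4 circ [ 675.9 -107. ] 112.8 z 0.0994
mat rect [ 675.3 -107.2] [161.5 142.8] 10.3 circ [ 675.  -106.8] 106.7 z 0.0993
((675.3389892578125, -106.65486145019531), (160.84780883789062, 141.3622283935547), 10.180588722229004)
shift [ 42.8 -57.1  62. ] turn [ 1.21  0.14 -0.41] rows 2.1
```

View pics/w12.png

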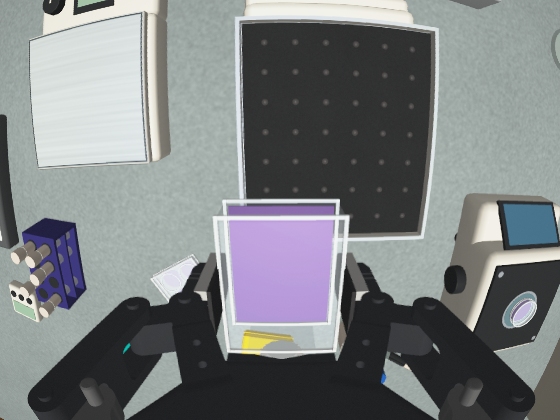

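The tray is fully outlined (235–438, 15–240), and its centre is (675.3,-106.9), yaw 10.3.

Emit:
arm_command(
  targets=[
    [21, -28, 5, 0.6, 0, -0.2],
    [21, -28, 15, 0.6, 0.1, -0.2],
    [0, 0, 20, 0, 0, 0],
    [0, 0, 15, 0, 0, 0],
    [0, 0, 0, 0, 0, 0],
    [0, 0, 0, 0, 0, 0],
  ],
)

```text
clock: 21.65
position: [0.6776, -0.1069, 0.1559]
tool_rot: [-3.14, 0.001, -1.382]
force: [-0.5, 0.6, -0.5]
grip_width: 0.0531
```

Run:
```python
from h import *
go(.6753,-.1069,.1179,-79.7)
```

```text
shift [-0.4  2.4 38. ] turn [-0.09  0.07  0.54] rows 0.8
```

Emit:
arm_command(
  targets=[
    [0, 2.5, 8, -0.1, 0.1, 0.5],
    [0, 0, 8, 0, 0, 0],
    [0, 0, 7, 0, 0, 0],
    [0, 0, 5, 0, 0, 0],
    [0, 0, 0, 0, 0, 0],
    [0, 0, 0, 0, 0, 0],
  ],
)

```text
clock: 22.25
position: [0.6753, -0.1067, 0.128]
tool_rot: [-3.139, -0.001, -1.389]
force: [0.3, 0.3, -0.6]
grip_width: 0.053
```

Run:
```python
from h import *
go(.6753,-.1069,.1179,-79.7)
```

```text
shift [ 0.2  0.  10.1] turn [-0.12 -0.08  0.1 ] rows 0.2
```

Emit:
arm_command(
  targets=[
    [0, 0, 4, -0.1, -0.1, 0.1],
    [0, 0, 3, 0, 0, 0],
    [0, 0, 1.5, 0, 0, 0],
    [0, 0, 0, 0, 0, 0],
    [0, 0, 0, 0, 0, 0],
  ],
)

```text
clock: 22.75
position: [0.6756, -0.1068, 0.1192]
tool_rot: [-3.141, 0.0, -1.391]
force: [-0.1, 0.0, -0.5]
grip_width: 0.0534
```

Emit:
arm_command(
  targets=[
    [0, 0, 1, 0, 0, 0],
    [0, 0, 0, 0, 0, 0],
    [0, 0, 0, 0, 0, 0],
  ],
)

```text
clock: 23.05
position: [0.6757, -0.1068, 0.1184]
tool_rot: [-3.14, 0.0, -1.391]
force: [0.6, 0.5, -0.4]
grip_width: 0.0531
```

Emit:
arm_command(
  targets=[
    [0, 0, 1, 0, 0, 0],
    [0, 0, 0, 0, 0, 0],
    [0, 0, 0, 0, 0, 0],
  ],
)

```text
clock: 23.35
position: [0.6759, -0.1068, 0.118]
tool_rot: [-3.14, -0.0, -1.391]
force: [0.8, -0.5, 0.6]
grip_width: 0.0534
```

Emit:
arm_command(
  targets=[
    [0, 0, 0, 0, 0, 0],
    [0, 0, 0, 0, 0, 0],
    [0, 0, 0, 0, 0, 0],
    [0, 0, -10, 0, 0, 0],
    [0, 0, -30, 0, 0, 0],
    [0, 0, -40, 0, 0, 0],
    [0, 0, -20, 0, 0, 0],
    [0, 0, 0, 0, 0, 0],
  ],
  grip=80,
)

```text
clock: 24.15
position: [0.6754, -0.1068, 0.2235]
tool_rot: [-3.14, 0.0, -1.391]
force: [-0.3, 0.1, -0.2]
grip_width: 0.0683
```

Run:
```python
from h import *
f=wgrab('w13.png');P=wcloud(f);c=f['color'].astype(int)
zrect(P,.115,.135,.6753,-.1069,.1,c.min(2)>80,n='flask')
zrect(P,.094,.132,.69,-.105,.13,n='tray')
go(.4645,.0235,.2,-50.5)
```

```text
flask rect [ 660.1 -109. ] [100.7  53.5] 10.5 circ [ 663.3 -108.8] 53.9 z 0.1233
tray rect [ 674.9 -106.7] [169.9 150.9] 10.3 circ [ 679.4 -105.9] 109.5 z 0.0998
shift [-165.7  184.    22.4] turn [ -0.03   0.03 -29.2 ] rows 5.5
```

View pics/w13.png

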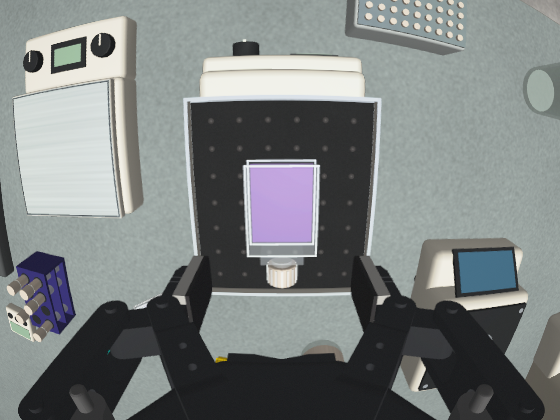

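The flask stands squarely in the tray, body centre about (674,-106.5), within 1.5 mm of the mat centre. Now the four-well dish.

Emit:
arm_command(
  targets=[
    [-30, 35, 0, 0, 0, 0],
    [-33, 37, 0, 0, 0, 0],
    [-33, 37, 0, 0, 0, 0],
    [-33, 37, 0, 0, 0, 0],
    [-26, 28, 5, 0, 0, -7.3],
    [0, 0, 5, 0, 0, -7.3],
    [0, 0, 5, 0, 0, -7.3],
    [0, 0, 5, 0, 0, -7.3],
  ],
  grip=100,
)

```text
clock: 25.0
position: [0.4663, 0.0174, 0.1967]
tool_rot: [3.137, 0.003, -0.864]
force: [-0.0, 0.1, -0.1]
grip_width: 0.0851
```

Emit:
arm_command(
  targets=[
    [0, 0, 0, 0, 0, 0],
    [0, 0, 0, 0, 0, 0],
    [0, 0, 0, 0, 0, 0],
  ],
)

```text
clock: 25.3
position: [0.4652, 0.0171, 0.1954]
tool_rot: [3.135, 0.006, -0.868]
force: [0.0, -0.2, 0.3]
grip_width: 0.0855
```

Run:
```python
from h import *
f=wgrab('w14.png');P=wcloud(f);c=f['color'];ok=c.min(2)>80
W=zrect(P,.011,.026,.4645,.0235,.07,ok,n='four')
R,p=tool();Q=(P-p)@R*1000
m=(Q[...,2]>-30)&(Q[...,2]<25)&(abs(Q[...,0])<65)&(abs(Q[...,1])<14)&(c.max(2)<90)
print('tip',np.percentile(Q[m][:,2],[99,99.7,100]))
go(.4645,.0235,.05,-50.5)
```

```text
four rect [457.4  17.4] [66.4 65.3] 39.0 circ [457.3  17.4] 46.1 z 0.0165
tip [3.52259388 4.24158722 4.68943924]
shift [ -4.6  -4.5 145.5] turn [0.4  0.31 0.76] rows 3.2
```

Emit:
arm_command(
  targets=[
    [1, 3, 15, 0.2, 0.2, 0.5],
    [0, 3, 30, 0.2, 0.1, 0.6],
    [0, 0, 40, 0, 0, 0],
    [0, 0, 35, 0, 0, 0],
    [0, 0, 10, 0, 0, 0],
    [0, 0, 0, 0, 0, 0],
    [0, 0, 0, 0, 0, 0],
  ],
)

```text
clock: 26.05
position: [0.464, 0.0124, 0.0645]
tool_rot: [-3.137, -0.004, -0.9]
force: [0.2, -0.2, 0.0]
grip_width: 0.0855
```

Run:
```python
from h import *
go(.4574,.0174,.0155,-51)
```

```text
shift [-8.2  2.3 49. ] turn [-0.26 -0.24 -0.58] rows 1.1
```

Emit:
arm_command(
  targets=[
    [-8, 2, 0, -0.3, -0.2, -0.6],
    [0, 0, 0, 0, 0, 0],
    [0, 0, 15, 0, 0, 0],
    [0, 0, 12, 0, 0, 0],
    [0, 0, 6, 0, 0, 0],
    [0, 0, 0, 0, 0, 0],
    [0, 0, 0, 0, 0, 0],
  ],
)

```text
clock: 26.75
position: [0.4602, 0.0181, 0.0356]
tool_rot: [-3.136, -0.005, -0.89]
force: [-0.9, 0.3, -0.1]
grip_width: 0.0851
```

Run:
```python
from h import *
go(.4574,.0174,.0155,-51)
```

```text
shift [-1.3  2.7 20.1] turn [-0.33 -0.31 -0.01] rows 0.5
```

Emit:
arm_command(
  targets=[
    [-1.5, 2.5, 2, -0.3, -0.3, 0],
    [0, 0, 0, 0, 0, 0],
    [0, 0, 9, 0, 0, 0],
    [0, 0, 6, 0, 0, 0],
    [0, 0, 2, 0, 0, 0],
    [0, 0, 0, 0, 0, 0],
    [0, 0, 0, 0, 0, 0],
  ],
)

```text
clock: 27.45
position: [0.4573, 0.0176, 0.0154]
tool_rot: [-3.141, -0.0, -0.89]
force: [-0.2, -0.4, 0.6]
grip_width: 0.0859
```

Run:
```python
from h import *
go(.4574,.0174,.0155,-51)
```

```text
shift [ 0.2  0.1 -0.1] turn [-0.02 -0.01 -0.02] rows 0.0
```

Emit:
arm_command(
  targets=[
    [0, 0, 0, 0, 0, 0],
    [0, 0, 0, 0, 0, 0],
    [0, 0, 0, 0, 0, 0],
    [0, 0, 0, 0, 0, 0],
  ],
  grip=62,
)

```text
clock: 27.85
position: [0.4576, 0.0177, 0.0161]
tool_rot: [-3.141, -0.001, -0.891]
force: [0.0, 1.0, -0.3]
grip_width: 0.0645
```

Emit:
arm_command(
  targets=[
    [0, 0, -6, 0, 0, 0],
    [0, 0, -25, 0, 0, 0],
    [0, 0, -45, 0, 0, 0],
    [0, 0, -45, 0, 0, 0],
    [0, 0, -40, 0, 0, 0],
    [0, 0, 0, 0, 0, 0],
    [0, 0, 0, 0, 0, 0],
  ],
)

```text
clock: 28.55
position: [0.4563, 0.0178, 0.1854]
tool_rot: [-3.142, -0.0, -0.889]
force: [0.3, -0.5, -1.4]
grip_width: 0.0649
```

Run:
```python
from h import *
f=wgrab('w15.png');P=wcloud(f)
go(.676,.128,.16,-80)
go(.62,.1,.18,-51)
```

```text
shift [  52.8 -239.9   25.4] turn [-1.000e-02 -3.000e-02  2.906e+01] rows 5.5
shift [  39.3 -178.7    5.4] turn [-0.   -0.03  0.06] rows 4.1
```

View pics/w15.png

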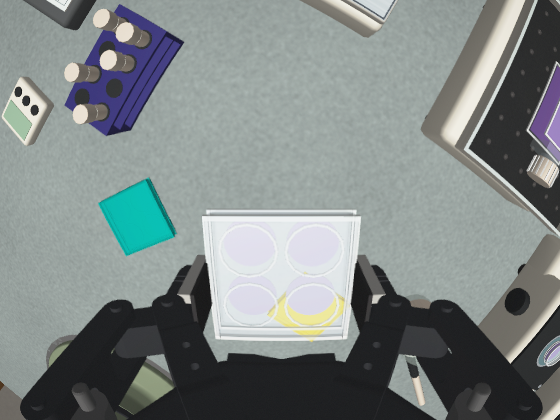

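The four-well dish is held square and level at (281,275). On to the warmer.

Emit:
arm_command(
  targets=[
    [9, -40, 0, 0, 0, 0],
    [9, -40, 0, 0, 0, 0],
    [9, -40, 0, 0, 0, 0],
    [8, -36, 0, 0, 0, 0],
    [4, -18, 0, 0, 0, 7.3],
    [0, 0, 0, 0, 0, 7.3],
    [0, 0, 0, 0, 0, 7.3],
    [0, 0, 0, 0, 0, 7.3],
  ],
)

```text
clock: 29.4
position: [0.6173, 0.0997, 0.1725]
tool_rot: [3.124, -0.003, -1.414]
force: [-0.1, -0.6, 0.2]
grip_width: 0.065
```

Emit:
arm_command(
  targets=[
    [0, 0, 0, 0, 0, 0],
    [0, 0, 0, 0, 0, 0],
    [0, 0, 0, 0, 0, 0],
  ],
)

```text
clock: 29.7
position: [0.6158, 0.1, 0.1692]
tool_rot: [3.119, -0.004, -1.409]
force: [-0.2, 0.8, -0.7]
grip_width: 0.0648
```

Run:
```python
from h import *
f=wgrab('w16.png');P=wcloud(f);c=f['color'].astype(int)
zrect(P,.058,.072,.68,.128,.12,n='plate')
go(.676,.128,.1,-80)
```

```text
plate rect [676.1 129.2] [139.4 140.2] 9.7 circ [675.7 129.4] 97.5 z 0.0644
shift [-18.2 -65.4  67.7] turn [ 1.29 -0.19 -0.72] rows 2.1
```

Emit:
arm_command(
  targets=[
    [-9, -32, 5, 0.7, -0.1, -0.3],
    [-9, -32, 15, 0.6, -0.1, -0.4],
    [0, 0, 20, 0, 0, 0],
    [0, 0, 10, 0, 0, 0],
    [0, 0, 0, 0, 0, 0],
    [0, 0, 0, 0, 0, 0],
  ],
)

```text
clock: 30.35
position: [0.6777, 0.1276, 0.1172]
tool_rot: [-3.14, 0.0, -1.389]
force: [-0.3, -0.1, 0.3]
grip_width: 0.0648
```

Run:
```python
from h import *
go(.676,.129,.0811,-80.2)
```

```text
shift [-1.7  1.5 36.1] turn [-0.08  0.03  0.64] rows 0.8
```

Emit:
arm_command(
  targets=[
    [-1.5, 1.5, 8, -0.1, 0, 0.6],
    [0, 0, 8, 0, 0, 0],
    [0, 0, 7, 0, 0, 0],
    [0, 0, 4, 0, 0, 0],
    [0, 0, 0, 0, 0, 0],
    [0, 0, 0, 0, 0, 0],
  ],
)

```text
clock: 30.95
position: [0.6761, 0.1284, 0.0902]
tool_rot: [-3.14, 0.0, -1.4]
force: [0.5, -1.0, -0.9]
grip_width: 0.0647
```

Run:
```python
from h import *
go(.676,.129,.0811,-80.2)
```

```text
shift [-0.6  0.1  9.1] turn [-0.11  0.02 -0.01] rows 0.2
```

Emit:
arm_command(
  targets=[
    [-0.5, 0, 3, -0.1, 0, 0],
    [0, 0, 3, 0, 0, 0],
    [0, 0, 1.5, 0, 0, 0],
    [0, 0, 0, 0, 0, 0],
    [0, 0, 0, 0, 0, 0],
  ],
)

```text
clock: 31.45
position: [0.6764, 0.129, 0.0826]
tool_rot: [-3.141, 0.0, -1.4]
force: [-0.3, 0.4, 0.1]
grip_width: 0.0649
```

Emit:
arm_command(
  targets=[
    [0, 0, 1, 0, 0, 0],
    [0, 0, 0, 0, 0, 0],
    [0, 0, 0, 0, 0, 0],
  ],
)

```text
clock: 31.75
position: [0.6764, 0.1291, 0.0817]
tool_rot: [-3.141, 0.0, -1.4]
force: [-0.6, -0.2, -0.5]
grip_width: 0.0649
```

Emit:
arm_command(
  targets=[
    [0, 0, 1, 0, 0, 0],
    [0, 0, 0, 0, 0, 0],
    [0, 0, 0, 0, 0, 0],
  ],
)

```text
clock: 32.05
position: [0.6766, 0.1291, 0.0809]
tool_rot: [-3.14, 0.0, -1.4]
force: [0.0, -0.3, 0.6]
grip_width: 0.0649
```

Emit:
arm_command(
  targets=[
    [0, 0, 0.8, 0, 0, 0],
    [0, 0, 0, 0, 0, 0],
    [0, 0, 0, 0, 0, 0],
  ],
)

```text
clock: 32.35
position: [0.6767, 0.1291, 0.0811]
tool_rot: [-3.14, 0.0, -1.4]
force: [0.3, 0.8, -0.6]
grip_width: 0.0652
```

In contact. Release, then retreat well clear so the top camera can see everything.

Emit:
arm_command(
  targets=[
    [0, 0, 0, 0, 0, 0],
    [0, 0, 0, 0, 0, 0],
    [0, 0, 0, 0, 0, 0],
    [0, 0, 0, 0, 0, 0],
    [0, 0, -10, 0, 0, 0],
    [0, 0, -40, 0, 0, 0],
    [0, 0, -50, 0, 0, 0],
    [0, 0, -40, 0, 0, 0],
  ],
  grip=95,
)

```text
clock: 33.15
position: [0.6738, 0.1286, 0.2209]
tool_rot: [3.133, 0.0, -1.399]
force: [0.8, 0.2, 1.5]
grip_width: 0.0812
```

Run:
```python
from h import *
f=wgrab('w17.png');P=wcloud(f);c=f['color'].astype(int)
zrect(P,.076,.09,.676,.129,.06,n='four')
zrect(P,.058,.09,.676,.129,.12,n='plate')
```

```text
four rect [676.1 129.6] [66.3 65.8] 9.5 circ [676.6 129.8] 46.1 z 0.0815
plate rect [675.9 129.5] [138.8 140.5] 9.9 circ [675.9 129.6] 97.6 z 0.0647
```

Emit:
arm_command(
  targets=[
    [6, 45, 0, 0, 0, 0],
    [6, 45, 0, 0, 0, 0],
    [6, 45, 0, 0, 0, 0],
    [6, 45, 0, 0, 0, 0],
    [3, 25, 0, 0, 0, 0],
    [0, 0, 0, 0, 0, 0],
  ],
)

```text
clock: 33.8
position: [0.4724, 0.0658, 0.2329]
tool_rot: [-3.132, 0.0, -1.4]
force: [0.2, -0.4, 0.6]
grip_width: 0.0811
```

Run:
```python
from h import *
f=grab('top','top1.png');P=cloud(f)
zrect(P,.1,.112,.53,-.3735,.035,n='d35')
zrect(P,.041,.055,.53,.372,.05,n='d60')
zrect(P,.116,.135,.675,-.107,.09,n='flask+cap')
zrect(P,.076,.09,.676,.129,.06,n='four')
for n,b in(('rack',(170,195,215,265)),('bottle',(360,215,405,260))):
    q=P[b[1]:b[3],b[0]:b[2]].reshape(-1,3);q=q[q[:,2]>.01]
    print(n,np.round(np.nanpercentile(q,[1,50,99],axis=0)*1000,0).tolist())
print(bot.observe()['clock'],bot.observe()['force'])
```

```text
d35 rect [ 531.8 -374.9] [35.1 38.3] 51.7 circ [ 531.1 -375.1] 20.3 z 0.1063
d60 rect [531.3 372.3] [57.3 59.2] 74.6 circ [531.4 371.4] 31.0 z 0.0479
flask+cap rect [ 662.4 -109.4] [102.8  54.3] 10.4 circ [ 663.8 -108.9] 53.3 z 0.1244Traceback (most recent call last):
  File "<stdin>", line 6, in <module>
  File "h.py", line 43, in zrect
    c=max(cv2.findContours(k,0,2)[0],key=cv2.contourArea)[:,0]
      ~~~^^^^^^^^^^^^^^^^^^^^^^^^^^^^^^^^^^^^^^^^^^^^^^^^
ValueError: max() iterable argument is empty
```

View pics/top1.png

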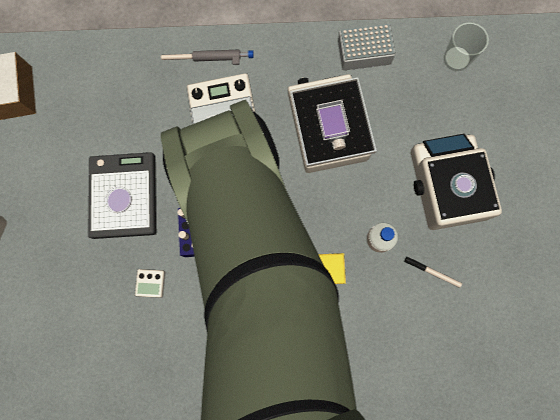

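The final top view shows the small dish at (463,184), the large dish at (119,200) and the flask at (333,120) in place. The bottle is at (383,237), where it started. The arm hides the four-well dish here, but the wrist camera had just confirmed it. Handing in.

```bash
python3 -c "
from workcell import bot
s=bot.observe();print(s['clock'],abs(s['qd']).max(),s['force']);print(bot.job_done())"
```

```text
33.85 0.06579082861622337 [ 0.64017763  0.4788504  -0.5165075 ]
the job is handed in; nothing more can be done
None
```

I took the stack apart from the top down and set each vessel on its instrument. I handed the job in at about 34 s of the 125 s allowed, with the gripper empty and clear of everything.

Each vessel was lowered until it touched before release. These are the wrist-camera offsets from each middle, measured after release:

| Vessel | Instrument | Offset |
|---|---|---|
| Small dish | imager window | under 1 mm |
| Larger dish | light box pane | about 1 mm |
| Flask body | rocker mat | about 1.5 mm |
| Four-well dish | warming plate | under 1 mm |

- **Top-camera check:** it agreed to within about 3 mm for the two round dishes and the flask.
- **Check that failed:** in that last top picture the arm hid the warming plate and most of the rack. The script stopped there, so the rack and bottle positions were not measured again. The four-well result rests on the wrist view alone.
- **Rack and bottle:** the bottle and the visible edge of the rack look unmoved. At its lowest the arm crossed about 7 cm above the rack and never went low beside either.

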